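# Fit the stop pin in the portioning board

## Task

Take the stop pin out of its white holder and fit it in the steel portioning board. Only one of the dark round spots along the bar in the board's window is an open hole, the rest are blanked off flush, so rest the pin's tip lightly on the bar and slide it along the middle line until it drops in; push it home gently until its collar lies flat on the bar, then let go. Do not bear hard on the polished steel, and leave the bottle, the jar and the cheese where they are.

Things in the scene. Friction and masses are not known exactly. Their poses are not given: they have to be found in the camera images.
- pin: loose stop pin, about 0.12 kg, upright in the holder (tip 12 mm above the counter). Origin: centre of its TIP, z up the pin. From the tip up: cone 6 to 12 mm diameter over 5 mm, steel shank 12 mm diameter to 18 mm, collar 28 mm diameter from 18 to 22 mm, then a square black grip 18 x 18 mm from 22 to 68 mm (the top), faces along the pin's x and y
- holder: white plastic block 70 x 70 mm, 30 mm high, fixed on the counter left or right of the board. The pin stands in a 16 mm hole, 22 mm deep, in the middle of its top, collar on the block's top, grip faces square to the block's sides. Origin: centre of its underside
- board: fixed steel board, 150 mm (x) by 300 mm (y), top 30 mm up; origin: centre of its underside. A clamped steel bar, flush with the top, runs along y at x -17 to 17 mm; it shows at y -80 to 80 mm. Beyond, 4 mm straps with 3 mm screw heads cover its ends. A fence 10 mm high runs along the +x edge (inner face x = 65 mm)
- bar_mid (a point): point on the bar's top, mid window (x = y = 0 of the board, same axes). On the line x = 0 are dark 14 mm spots at 20 mm pitch: all flush blanks but one, an unmarked blind hole (14 mm, chamfer 1 mm, 22 mm deep) at a y from -35 to 35 mm, not measured. Hard steel: 1 mm of over-travel gives some 10 to 20 N; keep under 25 N. Home: collar on the bar, tip 18 mm below this point
- bottle: bystander: white squeeze bottle, 62 mm diameter, 170 mm tall with a cap and an amber nozzle up to 205 mm, standing loose; origin: centre of its base
- jar: bystander: small glass jar, 64 mm diameter, 60 mm tall; origin: centre of its base
- cheese: bystander: pale yellow cheese block 45 x 100 x 40 mm; origin: centre of its underside

How it is judged:
On the way:
1. the pin is lifted clear of its holder (z of pin in the frame of holder above 0.033 m), for 0.1 s.
At the end, for the whole second after the job is handed in: The pin stands upright (within 0.1 rad) in the bar's hole, its collar down on the bar within 2 mm (tip at least 16 mm below the board's top), on the middle line within 5 mm and within 45 mm of the board's middle along it, released and at rest (z of pin in the frame of board below 0.014 m and x of pin in the frame of board between -0.005 and 0.005 m and y of pin in the frame of board between -0.045 and 0.045 m and angle between pin's own z axis and vertical below 0.1 rad and linear speed of pin below 0.01 m/s); the robot touches nothing.
It fails at once if the pin bears on the board with more than 35 N (contact force between pin and board above 35 N).
It fails at once if the robot itself bears on the board with more than 35 N (contact force between any of the fingers, the arm and board above 35 N).
It fails at once if a bystander (bottle, jar or cheese) is moved by more than 20 mm (distance of any of bottle, jar, cheese from where it was at the start of the episode above 0.02 m).
It also fails if it takes over 69 s, if anything falls off the work surface, if the arm or the gripper's body presses on something with over 40 N, if the wrist force passes 120 N, or if a joint passes its speed limit or range.

## Robot

A 7-joint arm with a two-finger parallel gripper is mounted at the origin on the work surface. World frame = base frame: x ahead of the robot, y to its left, z up, the work surface at z = 0. Lengths are in m, angles in rad, forces in N, time in s.
With the tool pointing down it reaches from about 0.4 to 0.85 m from the base axis. Payload 4.5 kg.
Tool frame: the origin (TCP) lies midway between the tips of the shut fingers; the grasp point (between the pads) lies ctrl.tcp_to_grasp behind it (ctrl.tcp_to_grasp is the distance from the TCP to the grasp point, in m); z points along the fingers, y is the line along which they close (so a half turn about z gives the same grasp; the last joint's range is limited). The gripper opens to 88 mm and grips with 3 to 60 N. Pads are 18 mm wide; open, the fingers measure 123 mm over their backs; the gripper's body (75 mm by 187 mm) begins 45 mm behind the grasp point.
Start: joints at [-1.206, 0.689, -0.195, 1.565, 0.157, 0.902, -0.215], TCP at [0.203, 0.591, 0.239] pointing down, gripper open.
Joint ranges: [-3.01, 3.01], [-0.46, 2.08], [-1.47, 1.51], [0.13, 2.56], [-1, 4.14], [0.04, 2.09], [-2.66, 2.66]. Speed limits (rad/s): [2.57, 2.57, 3.14, 3.14, 3.14, 3.14, 3.14].

## Interface

Orientations are given as a 3x3 rotation matrix whose columns are the frame's x, y, z axes.
In Python, from station import ctrl, camrig, order, status gives the robot as it stands (ctrl), with the cameras (camrig), the job (order) and the readings (status).
- The arm moves only by the tool shift_gripper, called after "Emit:" by a JSON object that holds its "api" and its "payload", one argument or row to a line. Schema: {"type":"object","properties":{"deltas":{"type":"array","items":{"type":"array","items":{"type":"number"},"minItems":6,"maxItems":6},"minItems":1,"maxItems":8},"finger_gap":{"type":"number"},"only":{"type":"string"},"quiet":{"type":"boolean"},"lines":{"type":"string"}},"required":["deltas"],"additionalProperties":false}. deltas is a list of rows, 1 to 8 of them, each of 6 numbers: dx, dy, dz in shares of the most that a row can go, 1 being 50 mm, then a rotation vector rx, ry, rz in shares of 60 degrees (1.0 is 60 degrees); each row shifts and turns the commanded pose from where the row before left it, along the tool's axes as they then stand; what a row does not reach is not made up. A row lasts 1/10 s, in which the tool goes at most 0.05 m and 0.15 rad, less where a joint would pass 70% of its speed; a pose out of reach is approached as far as the arm can. finger_gap is the finger opening in m, set as the call begins (left out keeps the last). The fingers move at their own pace and stop on an object; the grip force is fixed at half the most. Time passes only in rows, so rows that do not move let the fingers close. The tool returns the time, the measured TCP pose, the force, the opening and the grip force at its end. only (a regular expression) keeps the lines of the reply that match it, lines (a string "A,B") keeps lines A to B, and quiet returns only ok. No shift or turn number may pass 1 either way. Input that does not fit is refused with a message, and nothing moves.
- status.observe(): the state, without advancing time (a new reading comes with each control period).
- camrig.capture(name): name is "scene" or "top" or "wrist"; returns a dict with "pixels" (384x512x3 uint8, red, green, blue), "fovy" (degrees; the focal length in pixels is half the picture's height over the tangent of half this angle, whatever the lens; pixels are square), "cx", "cy" (the principal point, pixels), "D" ([k1, k2, p1, p2, k3] as OpenCV has them; the pictures are not rectified), "world_from_camera" (4x4, takes a point from camera to world coordinates); the wrist camera has in their place "mount" (4x4, takes a point from camera to tool coordinates, whose origin is the TCP and whose axes are the flange's). Camera axes: x right, y up, looking along -z (the intrinsics and any distortion apply to the point x, -y, -z); pixel columns grow to the right and rows downward; lengths in m; the calibration is good to about 2 mm. A picture is of the moment at which its call begins: read the wrist's pose just before it. There is no depth.
- order.job_done(): hands the job in; it is judged then, once.
The state is a dict: "time": time; "qpos": joint angles; "dq": joint speeds; "tau": joint torques, N m; "tool_pos": TCP position; "tcp_rot": TCP orientation; "ft_force": force on the tool from outside, world axes, zero at the start; "wrist_torque": the same for the moment, N m; "gripper_width": finger opening in m; "gripper_force": force on a finger pad.
Only numpy, scipy, OpenCV 4.12 (cv2) and the standard library are available. Lean on these libraries where they do the work, as an engineer would, in place of code of your own. Each camera call takes 0.05 s, during which the arm holds its last target. There are 200 camera calls.

## Working session

There is one attempt and no reset: what is moved stays moved. The work goes in short steps, Python scripts to look and compute and a tool call to move; the robot and the scene stay as the last step left them, time stands still between calls to the robot, and variables do not carry over. Pictures are saved under pics/ and viewed, at most 10 in all, crops included, and the job is handed in when it is done.

```bash
ls; mkdir -p pics; python3 - <<'E'
from station import ctrl, camrig, order, status
import cv2,numpy as np
print(ctrl.tcp_to_grasp)
s=status.observe();print(s['time'],s['tool_pos'],s['tcp_rot'],s['ft_force'],s['gripper_width'])
for n in ['scene','top']:
    c=camrig.capture(n);print(n,c['fovy'],c['cx'],c['cy'],c['D'],np.round(c['world_from_camera'],4).tolist())
    cv2.imwrite(f'pics/{n}0.png',c['pixels'][:,:,::-1])
    np.save(f'pics/{n}.npy',c,allow_pickle=True)
E
```

```text
pics
station.py
0.0187
0.0 [0.20282881 0.59047946 0.23788641] [[-9.45811385e-01  3.24716169e-01 -4.83512975e-04]
 [ 3.24716499e-01  9.45809610e-01 -1.83780969e-03]
 [-1.39455304e-04 -1.89522597e-03 -9.99998194e-01]] [-0.75718867  1.35498475 -0.67695025] 0.08776316639638791
scene 48.99140890902691 255.1526138804554 191.0962596114669 [-0.08429944  0.          0.          0.          0.        ] [[0.754, -0.4854, 0.4425, 1.0159], [0.6567, 0.5705, -0.4933, -0.3913], [-0.013, 0.6626, 0.7489, 0.7164], [0.0, 0.0, 0.0, 1.0]]
top 43.47480624642052 260.32631394513453 191.8696453014813 [-0.19023742  0.          0.          0.          0.        ] [[-0.0275, 0.9944, -0.1017, 0.5098], [-0.9996, -0.027, 0.0067, 0.0544], [0.0039, 0.1019, 0.9948, 1.1765], [0.0, 0.0, 0.0, 1.0]]
```

View pics/top0.png

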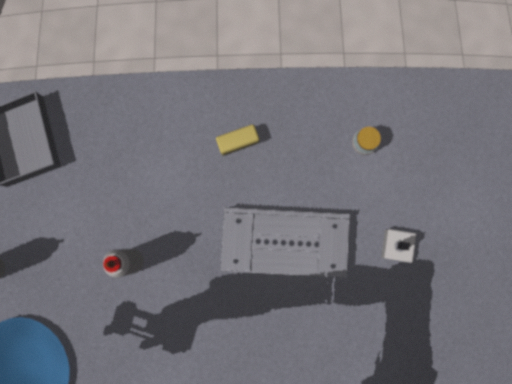

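View pics/scene0.png

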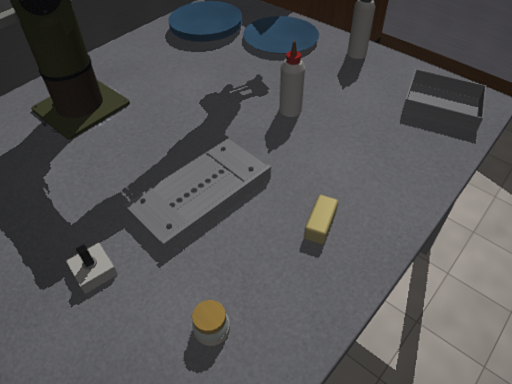

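The top view shows the board at about (222–350, 208–275), with seven spots at (258…317, 242). The holder is at (401,246) with the black grip near (404,245); cheese (237,139), jar (368,139) and bottle (113,264) are all well clear. Next I measure the spots, the board edges and the holder top.

```bash
cat > h.py <<'E'
import numpy as np,cv2
def K(c):
    h=c['pixels'].shape[0];f=h/2/np.tan(np.radians(c['fovy'])/2)
    return np.array([[f,0,c['cx']],[0,f,c['cy']],[0,0,1]])
def rays(c,uv,T):
    p=cv2.undistortPoints(np.float64(uv).reshape(-1,1,2),K(c),np.array(c['D'],float)).reshape(-1,2)
    d=np.c_[p[:,0],-p[:,1],-np.ones(len(p))]@T[:3,:3].T
    return T[:3,3],d
def plane(c,uv,z,T=None):
    T=np.array(c['world_from_camera']) if T is None else T
    o,d=rays(c,uv,T); return o+d*((z-o[2])/d[:,2])[:,None]
def proj(c,P,T):
    q=(np.atleast_2d(P)-T[:3,3])@T[:3,:3]
    return cv2.projectPoints(q*[1,-1,-1],np.zeros(3),np.zeros(3),K(c),np.array(c['D'],float))[0].reshape(-1,2)
def blobs(mask,lo,hi):
    n,l,st,ce=cv2.connectedComponentsWithStats(mask.astype(np.uint8))
    return [(ce[i],st[i]) for i in range(1,n) if lo<=st[i,4]<=hi]
E
python3 - <<'E'
from h import *
np.set_printoptions(precision=4,suppress=True)
ROI={'top':[(228,346,214,270),(380,420,225,268)],'scene':[(135,265,145,240),(62,120,238,295)]}
for n in ROI:
    c=np.load(f'pics/{n}.npy',allow_pickle=True).item();g=cv2.cvtColor(c['pixels'],cv2.COLOR_RGB2GRAY)
    a,b,t,d=ROI[n][0]; m=np.zeros(g.shape,bool);m[t:d,a:b]=g[t:d,a:b]<60
    bl=blobs(m,4,80); 
    for ce,st in bl: print(n,ce,st[4],plane(c,[ce],.03)[0])
    a,b,t,d=ROI[n][1]; m=np.zeros(g.shape,np.uint8);m[t:d,a:b]=g[t:d,a:b]>150
    print(np.percentile(g[t:d,a:b],[5,50,90,99]))
    cn=max(cv2.findContours(m,0,2)[0],key=cv2.contourArea);r=cv2.minAreaRect(cn);print('holder',r,plane(c,cv2.boxPoints(r),.03),plane(c,[r[0]],.03))
    m=np.zeros(g.shape,bool);m[t:d,a:b]=g[t:d,a:b]<35
    for ce,st in blobs(m,10,400): print('grip',ce,st)
E
```

```text
[ 60. 117. 181. 183.]
holder ((399.35833740234375, 245.67050170898438), (27.826465606689453, 28.434694290161133), 8.746162414550781) [[ 0.4604 -0.2445  0.03  ]
 [ 0.5275 -0.2581  0.03  ]
 [ 0.5147 -0.3266  0.03  ]
 [ 0.4472 -0.3126  0.03  ]] [[ 0.4874 -0.2852  0.03  ]]
scene [222.7778 148.5556] 9 [0.4619 0.1131 0.03  ]
scene [216.5  160.75] 4 [0.4797 0.0736 0.03  ]
scene [225.75 167.75] 8 [0.5121 0.071  0.03  ]
scene [250.3636 168.9091] 11 [0.5576 0.1047 0.03  ]
scene [220.6667 171.1111] 9 [0.5106 0.0557 0.03  ]
scene [214.1667 175.9167] 12 [0.51   0.0354 0.03  ]
scene [236.  175.4] 5 [0.5465 0.0684 0.03  ]
scene [207.5 180.2] 10 [0.5079 0.0163 0.03  ]
scene [200.5 185. ] 12 [ 0.5064 -0.004   0.03  ]
scene [193.3077 190.    ] 13 [ 0.505  -0.0246  0.03  ]
scene [186.2308 194.7692] 13 [ 0.5034 -0.0441  0.03  ]
scene [142.5 200.5] 14 [ 0.4431 -0.117   0.03  ]
scene [178.9375 199.6875] 16 [ 0.5017 -0.064   0.03  ]
scene [172.1818 204.4545] 11 [ 0.5006 -0.0824  0.03  ]
scene [168.7895 226.0526] 19 [ 0.5386 -0.1253  0.03  ]
[ 24.  73. 154. 157.]
holder ((90.41452026367188, 262.92486572265625), (27.20903205871582, 34.767093658447266), 59.74356460571289) [[ 0.4511 -0.3096  0.03  ]
 [ 0.4618 -0.2454  0.03  ]
 [ 0.5277 -0.26    0.03  ]
 [ 0.5158 -0.3211  0.03  ]] [[ 0.4898 -0.2845  0.03  ]]
grip [ 84.6513 255.1641] [ 76 245  18  22 195]
```

Careful with the scale: shifts go in shares of 50 mm and turns go in shares of 60 degrees. That gives: -0.034 m is -0.68, -0.033 m is -0.66.

Emit:
{"api": "shift_gripper", "payload": {
  "deltas": [
    [-0.68,-0.66,-0.08,0,0,0],
    [-0.68,-0.66,-0.08,0,0,0],
    [-0.68,-0.66,-0.08,0,0,0],
    [-0.68,-0.66,-0.08,0,0,0],
    [-0.68,-0.66,0,0,0,0],
    [-0.68,-0.66,0,0,0,0],
    [-0.68,-0.66,0,0,0,0],
    [-0.68,-0.66,0,0,0,0]
  ]
}}

```text
time: 0.9
tool_pos: [0.375, 0.2512, 0.2546]
tcp_rot: [[-0.946, 0.325, -0.0], [0.325, 0.946, -0.0], [0.0, -0.0, -1.0]]
ft_force: [1.3, 0.2, -0.6]
gripper_width: 0.0883
gripper_force: 0.0
```

Emit:
{"api": "shift_gripper", "payload": {
  "deltas": [
    [-0.68,-0.66,0,0,0,0],
    [-0.68,-0.66,0,0,0,0],
    [-0.68,-0.66,0,0,0,0],
    [-0.68,-0.66,0,0,0,0],
    [-0.68,-0.66,0,0,0,0],
    [-0.68,-0.66,0,0,0,0],
    [0,0,0,0,0,-0.1337],
    [0,0,0,0,0,0]
  ]
}}

```text
time: 1.7
tool_pos: [0.5032, -0.002, 0.2542]
tcp_rot: [[-0.981, 0.192, -0.001], [0.192, 0.981, 0.0], [0.001, 0.0, -1.0]]
ft_force: [-0.4, 0.7, 0.7]
gripper_width: 0.0881
gripper_force: 0.0
```

```bash
python3 - <<'E'
from h import *
from station import ctrl, camrig, order, status
s=status.observe();c=camrig.capture('wrist');c['s']=s
np.save('pics/w1.npy',c,allow_pickle=True);cv2.imwrite('pics/w1.png',c['pixels'][:,:,::-1])
print(s['tool_pos'],s['tcp_rot'],c['mount'],c['fovy'],c['D'])
E
```

```text
[ 0.50315889 -0.0019604   0.25422065] [[-9.81324885e-01  1.92355682e-01 -8.73045001e-04]
 [ 1.92355536e-01  9.81325270e-01  2.49326900e-04]
 [ 9.04700568e-04  7.67356525e-05 -9.99999588e-01]] [[ 1.42528957e-04  9.51942550e-01  3.06276610e-01  7.96350456e-02]
 [ 9.99999694e-01 -3.71161968e-04  6.88253526e-04 -9.84918547e-04]
 [ 7.68856045e-04  3.06276418e-01 -9.51942312e-01 -1.46624655e-01]
 [ 0.00000000e+00  0.00000000e+00  0.00000000e+00  1.00000000e+00]] 62.085738881218354 [-0.0611534  0.         0.         0.         0.       ]
```

View pics/w1.png

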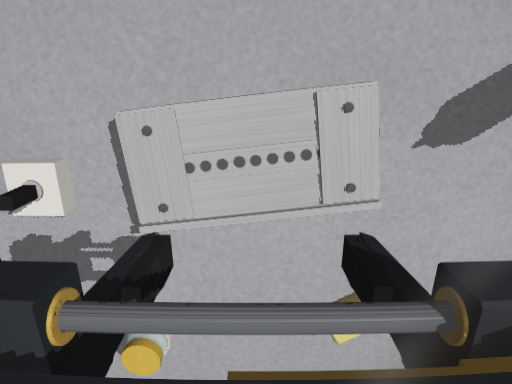

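The wrist view shows the board with eight spots in a row from (189,168) to (306,155), screws at (147,131), (163,208), (348,107), (351,188), and the holder at about (38,188).

```bash
cat >> h.py <<'E'
def wT(c):
    s=c['s'];T=np.eye(4);T[:3,:3]=s['tcp_rot'];T[:3,3]=s['tool_pos'];return T@np.array(c['mount'])
E
python3 - <<'E'
from h import *
np.set_printoptions(precision=4,suppress=True)
c=np.load('pics/w1.npy',allow_pickle=True).item();T=wT(c);g=cv2.cvtColor(c['pixels'],cv2.COLOR_RGB2GRAY)
m=np.zeros(g.shape,bool);m[95:215,135:365]=g[95:215,135:365]<100
for ce,st in blobs(m,25,150):
    sc=not(180<ce[0]<312);print(ce,st[4],plane(c,[ce],.037 if sc else .03,T)[0],'screw' if sc else '')
m=np.zeros(g.shape,np.uint8);m[150:225,0:80]=(c['pixels'][150:225,0:80].min(2)>190)
cn=max(cv2.findContours(m,0,2)[0],key=cv2.contourArea);print(cv2.boundingRect(cn))
print(plane(c,[[4,163],[63,161],[63,215],[8,215]],.03,T))
c=np.load('pics/top.npy',allow_pickle=True).item();g=cv2.cvtColor(c['pixels'],cv2.COLOR_RGB2GRAY)
m=np.zeros(g.shape,bool);m[214:268,228:346]=g[214:268,228:346]<75
for ce,st in blobs(m,4,40):
    sc=not(250<ce[0]<322);print('top',ce,st[4],plane(c,[ce],.037 if sc else .03)[0])
print(np.percentile(g[214:268,228:346],[1,5,20]))
E
```

```text
[347.4375 107.325 ] 80 [0.4638 0.1074 0.037 ] screw
[146.3514 130.6757] 74 [ 0.4454 -0.1205  0.037 ] screw
[305.8675 154.506 ] 83 [0.5095 0.0545 0.03  ] 
[288.8916 156.3494] 83 [0.5079 0.0344 0.03  ] 
[272.2651 158.2169] 83 [0.5064 0.0147 0.03  ] 
[238.8706 161.4235] 85 [ 0.5026 -0.0249  0.03  ] 
[255.4231 160.0897] 78 [ 0.5047 -0.0053  0.03  ] 
[221.7763 163.6974] 76 [ 0.5013 -0.0455  0.03  ] 
[205.3205 165.5897] 78 [ 0.4998 -0.0653  0.03  ] 
[188.9583 167.4722] 72 [ 0.4982 -0.0852  0.03  ] 
[349.3889 187.4861] 72 [0.5577 0.0993 0.037 ] screw
[162.5082 207.7541] 61 [ 0.5397 -0.1284  0.037 ] screw
(2, 163, 62, 53)
[[ 0.4469 -0.3119  0.03  ]
 [ 0.4601 -0.235   0.03  ]
 [ 0.5269 -0.2618  0.03  ]
 [ 0.5128 -0.3369  0.03  ]]
top [238.2 220.6] 5 [0.5594 0.101  0.037 ]
top [257.8333 240.8333] 6 [0.5105 0.0559 0.03  ]
top [266.5 241.5] 4 [0.5083 0.0353 0.03  ]
top [274.5 241.5] 4 [0.5078 0.0164 0.03  ]
top [283.     242.2857] 7 [ 0.5053 -0.0038  0.03  ]
top [291.125 242.875] 8 [ 0.5033 -0.023   0.03  ]
top [299.6 243.2] 5 [ 0.502  -0.0432  0.03  ]
top [308.5 243.5] 4 [ 0.5006 -0.0644  0.03  ]
top [316.4 243.8] 5 [ 0.4993 -0.0832  0.03  ]
top [235.5 260.5] 4 [0.4656 0.1097 0.037 ]
top [332.5 265.5] 4 [ 0.4468 -0.119   0.037 ]
[ 75.71 108.   130.  ]
```

To row units: -0.04 m is -0.8, -0.0057 m is -0.114.

Emit:
{"api": "shift_gripper", "payload": {
  "deltas": [
    [-0.114,-0.8,0.2,0,0,0],
    [-0.114,-0.8,0.2,0,0,0],
    [-0.114,-0.8,0.2,0,0,0],
    [-0.114,-0.8,0.2,0,0,0],
    [-0.114,-0.8,0.2,0,0,0],
    [-0.114,-0.8,0.2,0,0,0],
    [-0.114,-0.8,0.2,0,0,0],
    [0,0,0,0,0,0]
  ]
}}

```text
time: 2.55
tool_pos: [0.487, -0.2882, 0.1831]
tcp_rot: [[-0.98, 0.199, -0.003], [0.199, 0.98, -0.003], [0.003, -0.003, -1.0]]
ft_force: [-0.7, -0.2, -0.8]
gripper_width: 0.0883
gripper_force: 0.0
```

```bash
python3 - <<'E'
from h import *
from station import ctrl, camrig, order, status
s=status.observe();c=camrig.capture('wrist');c['s']=s
np.save('pics/w2.npy',c,allow_pickle=True);cv2.imwrite('pics/w2.png',c['pixels'][:,:,::-1])
print(s['tool_pos'],proj(c,[[.488,-.285,.03],[.488,-.285,.08]],wT(c)))
E
```

```text
[ 0.48696897 -0.28817747  0.18311937] [[262.07406251 174.29746062]
 [262.76685951 189.91646167]]
```

View pics/w2.png

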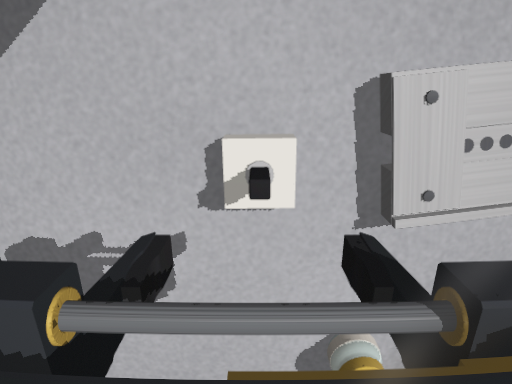

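The holder top spans about (223,137)–(296,209), square to the image. The grip's top is at about (260,190), so the gripper is nearly centred and aligned.

```bash
python3 - <<'E'
from h import *
np.set_printoptions(precision=4,suppress=True)
c=np.load('pics/w2.npy',allow_pickle=True).item();T=wT(c);p=c['pixels'].astype(int)
m=np.zeros(p.shape[:2],np.uint8);m[120:225,200:320]=(p[120:225,200:320].min(2)>190)
cn=max(cv2.findContours(m,0,2)[0],key=cv2.contourArea);r=cv2.minAreaRect(cn);print(r)
q=plane(c,cv2.boxPoints(r),.03,T);print(q,q.mean(0))
R=c['s']['tcp_rot'];print('corners in tool',(q-c['s']['tool_pos'])@R)
m[:]=0;m[160:205,240:280]=p[160:205,240:280].max(2)<60
for ce,st in blobs(m,50,2000):print(ce,st,[(plane(c,[[st[0]+st[2]/2-.5,v]],z,T)[0]-c['s']['tool_pos'])@R for v,z in((190,.08),)])
E
```

```text
((259.0, 173.0), (70.0, 74.0), 90.0)
[[ 0.4459 -0.3151  0.03  ]
 [ 0.4597 -0.2469  0.03  ]
 [ 0.5291 -0.2584  0.03  ]
 [ 0.5144 -0.3313  0.03  ]] [ 0.4873 -0.2879  0.03  ]
corners in tool [[ 0.0345 -0.034   0.1533]
 [ 0.0346  0.0355  0.1531]
 [-0.0357  0.0381  0.1529]
 [-0.0359 -0.0363  0.1531]]
[259.101  183.1683] [249 167  21  32 624] [array([-0.0007,  0.0006,  0.1031])]
```

To row units: 0.036 m is 0.72, 0.03 m is 0.6.

Emit:
{"api": "shift_gripper", "payload": {
  "deltas": [
    [0,0,0.72,0,0,0],
    [0,0,0.72,0,0,0],
    [0,0,0.6,0,0,0],
    [0,0,0.4,0,0,0],
    [0,0,0.2,0,0,0],
    [0,0,0.1,0,0,0],
    [0,0,0,0,0,0],
    [0,0,0,0,0,0]
  ]
}}

```text
time: 3.4
tool_pos: [0.4901, -0.2827, 0.0487]
tcp_rot: [[-0.982, 0.189, 0.002], [0.189, 0.982, -0.0], [-0.002, -0.0, -1.0]]
ft_force: [0.8, 0.5, 0.5]
gripper_width: 0.088
gripper_force: 0.0
```

Emit:
{"api": "shift_gripper", "payload": {
  "deltas": [
    [0,0,0,0,0,0],
    [0,0,0,0,0,0],
    [0,0,0,0,0,0],
    [0,0,0,0,0,0],
    [0,0,0,0,0,0],
    [0,0,0,0,0,0],
    [0,0,0,0,0,0],
    [0,0,0,0,0,0]
  ],
  "finger_gap": 0.005
}}

```text
time: 4.2
tool_pos: [0.4892, -0.2829, 0.0476]
tcp_rot: [[-0.982, 0.19, -0.0], [0.19, 0.982, 0.0], [0.0, 0.0, -1.0]]
ft_force: [0.1, -0.3, -0.5]
gripper_width: 0.0265
gripper_force: 0.0
```

```bash
python3 - <<'E'
from h import *
from station import ctrl, camrig, order, status
s=status.observe();c=camrig.capture('wrist');c['s']=s
np.save('pics/w3.npy',c,allow_pickle=True);cv2.imwrite('pics/w3.png',cv2.convertScaleAbs(cv2.resize(c['pixels'][100:340,150:370,::-1],None,fx=2.4,fy=2.4),alpha=1.6))
print(s['tool_pos'],s['gripper_width'],proj(c,[[.488,-.285,.03]],wT(c)))
p=c['pixels'].astype(int);R=s['tcp_rot'];m=np.zeros(p.shape[:2],np.uint8);m[60:300,160:350]=(p[60:300,160:350].min(2)>190)
cn=max(cv2.findContours(m,0,2)[0],key=cv2.contourArea);x,y,w,h=cv2.boundingRect(cn);print(x,y,w,h)
print((plane(c,[[x,y],[x+w-1,y]],.03,wT(c))-s['tool_pos'])@R)
E
```

```text
[ 0.48918581 -0.28285851  0.04763748] 0.02645468688745832 [[254.72424554 233.74041788]]
184 174 132 74
[[ 0.03575382 -0.04004475  0.01763609]
 [ 0.03576551  0.02988998  0.01764432]]
```

View pics/w3.png

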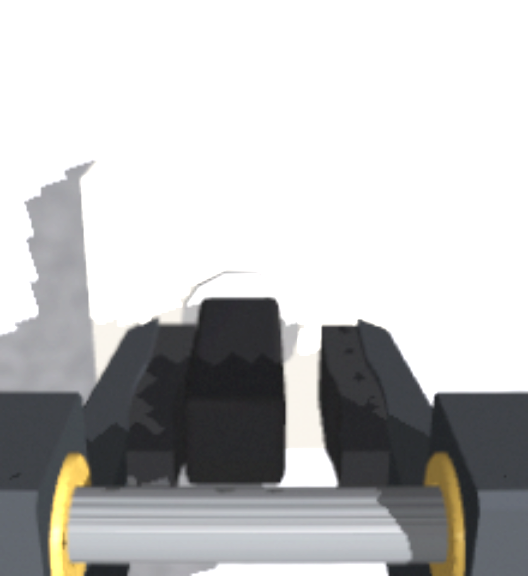

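The pin sits about 5 mm to the left (tool −y) of the finger middle, so I'll centre before closing.

To row units: -0.0025 m is -0.05, 0.001 m is 0.02.

Emit:
{"api": "shift_gripper", "payload": {
  "deltas": [
    [0,-0.05,0.02,0,0,0],
    [0,-0.05,0.02,0,0,0],
    [0.014,0,0,0,0,0],
    [0,0,0,0,0,0],
    [0,0,0,0,0,0]
  ],
  "finger_gap": 0.03
}}

```text
time: 4.75
tool_pos: [0.4875, -0.2876, 0.0457]
tcp_rot: [[-0.982, 0.19, -0.0], [0.19, 0.982, 0.0], [0.0, 0.0, -1.0]]
ft_force: [0.2, -0.1, 0.0]
gripper_width: 0.0301
gripper_force: 0.0
```

Emit:
{"api": "shift_gripper", "payload": {
  "deltas": [
    [0,0,0,0,0,0],
    [0,0,0,0,0,0],
    [0,0,0,0,0,0],
    [0,0,0,0,0,0],
    [0,0,0,0,0,0],
    [0,0,0,0,0,0],
    [0,0,0,0,0,0],
    [0,0,0,0,0,0]
  ],
  "finger_gap": 0.005
}}

```text
time: 5.55
tool_pos: [0.4877, -0.2876, 0.0457]
tcp_rot: [[-0.982, 0.19, 0.0], [0.19, 0.982, 0.0], [-0.0, 0.0, -1.0]]
ft_force: [0.5, 1.5, 1.5]
gripper_width: 0.0176
gripper_force: 30.0
```

To row units: -0.02 m is -0.4, -0.01 m is -0.2.

Emit:
{"api": "shift_gripper", "payload": {
  "deltas": [
    [0,0,-0.2,0,0,0],
    [0,0,-0.4,0,0,0],
    [0,0,-0.4,0,0,0],
    [0,0,-0.4,0,0,0],
    [0,0,0,0,0,0],
    [0,0,0,0,0,0]
  ]
}}

```text
time: 6.15
tool_pos: [0.4874, -0.2881, 0.1159]
tcp_rot: [[-0.982, 0.19, 0.0], [0.19, 0.982, -0.001], [-0.0, -0.001, -1.0]]
ft_force: [-0.5, -0.7, -1.8]
gripper_width: 0.0179
gripper_force: 30.0
```

Emit:
{"api": "shift_gripper", "payload": {
  "deltas": [
    [0.1,0.776,0,0,0,0],
    [0.1,0.776,0,0,0,0],
    [0.1,0.776,0,0,0,0],
    [0.1,0.776,0,0,0,0],
    [0.1,0.776,0,0,0,0],
    [0.1,0.776,0,0,0,0],
    [0.1,0.776,0,0,0,0],
    [0.1,0.776,0,0,0,0]
  ]
}}

```text
time: 6.95
tool_pos: [0.5063, 0.026, 0.1146]
tcp_rot: [[-0.982, 0.19, -0.002], [0.19, 0.982, -0.001], [0.002, -0.001, -1.0]]
ft_force: [1.2, -0.1, -0.8]
gripper_width: 0.0178
gripper_force: 30.0
```

Emit:
{"api": "shift_gripper", "payload": {
  "deltas": [
    [0,0,0,0,0,-0.105],
    [0,0,0,0,0,0],
    [0,0,0,0,0,0],
    [0,0,0,0,0,0],
    [0,0,0,0,0,0],
    [0,0,0,0,0,0]
  ]
}}

```text
time: 7.55
tool_pos: [0.5071, 0.0238, 0.1156]
tcp_rot: [[-0.997, 0.083, -0.0], [0.083, 0.997, -0.0], [0.0, -0.0, -1.0]]
ft_force: [-0.2, -0.5, -1.7]
gripper_width: 0.0175
gripper_force: 30.0
```

```bash
python3 - <<'E'
from h import *
from station import ctrl, camrig, order, status
s=status.observe();c=camrig.capture('wrist');c['s']=s;t=camrig.capture('scene')
np.save('pics/w4.npy',c,allow_pickle=True);cv2.imwrite('pics/w4.png',np.hstack([cv2.resize(c['pixels'][60:340,150:370],None,fx=1.7,fy=1.7),cv2.resize(t['pixels'][80:220,150:270],(408,476))])[:,:,::-1])
print(s['tool_pos'],s['tcp_rot'],s['ft_force'])
E
```

```text
[0.50711036 0.02383086 0.11564389] [[-9.96568260e-01  8.27748999e-02 -1.35171268e-04]
 [ 8.27749303e-02  9.96568239e-01 -2.37498357e-04]
 [ 1.15048489e-04 -2.47872117e-04 -9.99999963e-01]] [-0.17687994 -0.49119778 -1.67313023]
```

View pics/w4.png

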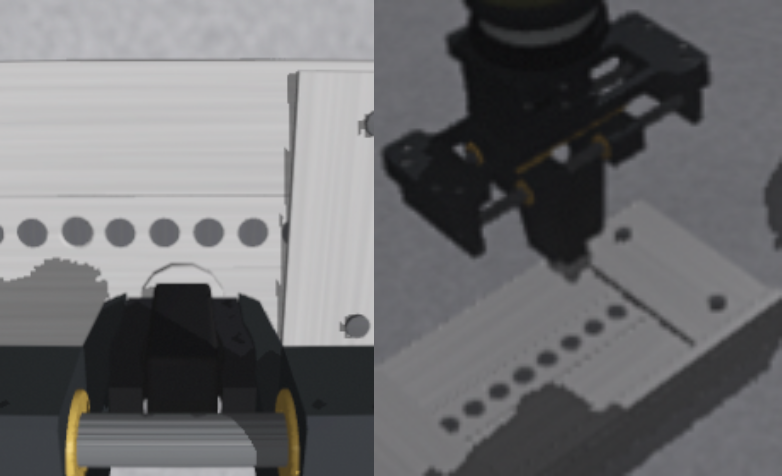

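The pin is held upright. In the left crop one spot, at about (77,231), looks slightly larger with a bright chamfer-like rim, so it may be the open hole. Next I measure the spots relative to the tool.

```bash
python3 - <<'E'
from h import *
np.set_printoptions(precision=4,suppress=True)
c=np.load('pics/w4.npy',allow_pickle=True).item();T=wT(c);g=cv2.cvtColor(c['pixels'],cv2.COLOR_RGB2GRAY)
m=np.zeros(g.shape,bool);m[180:215,60:330]=g[180:215,60:330]<135
for ce,st in blobs(m,60,400):
    w=plane(c,[ce],.03,T);print(ce,st[2:],w[0],((w-c['s']['tool_pos'])@c['s']['tcp_rot'])[0])
print(plane(c,[[150+295/1.7,60+200/1.7]],.03,T))
E
```

```text
[317.7891 198.0078] [  6  35 128] [0.5123 0.0694 0.03  ] [-0.0014  0.0459  0.0856]
[118.1535 196.6931] [ 16  16 202] [ 0.4985 -0.0852  0.03  ] [-0.0005 -0.1093  0.0857]
[143.1422 196.6284] [ 17  16 218] [ 0.5001 -0.0654  0.03  ] [-0.0004 -0.0895  0.0857]
[168.533 196.467] [ 18  16 227] [ 0.5016 -0.0455  0.03  ] [-0.0002 -0.0695  0.0857]
[195.1299 195.7662] [ 18  17 231] [ 0.5027 -0.0248  0.03  ] [ 0.0003 -0.0488  0.0857]
[220.1712 196.464 ] [ 17  16 222] [ 0.5049 -0.0055  0.03  ] [-0.0002 -0.0294  0.0857]
[246.1982 196.4505] [ 17  16 222] [0.5065 0.0145 0.03  ] [-0.0002 -0.0094  0.0856]
[272.1864 196.4636] [ 17  16 220] [0.5082 0.0344 0.03  ] [-0.0002  0.0106  0.0856]
[298.3348 196.457 ] [ 17  16 221] [0.5098 0.0545 0.03  ] [-0.0002  0.0308  0.0856]
[[0.4963 0.0742 0.03  ]]
```

To row units: -0.02 m is -0.4, 0.01 m is 0.2.

Emit:
{"api": "shift_gripper", "payload": {
  "deltas": [
    [0,-0.4,0.2,0,0,0],
    [0,-0.36,0.3,0,0,0],
    [0,0,0.2,0,0,0],
    [0,0,0.2,0,0,0],
    [0,0,0.04,0,0,0],
    [0,0,0,0,0,0],
    [0,0,0,0,0,0],
    [0,0,0,0,0,0]
  ]
}}

```text
time: 8.45
tool_pos: [0.5045, -0.0127, 0.0691]
tcp_rot: [[-0.997, 0.08, 0.001], [0.08, 0.997, 0.0], [-0.001, 0.0, -1.0]]
ft_force: [-0.4, 0.3, -1.3]
gripper_width: 0.0178
gripper_force: 30.0
```

Emit:
{"api": "shift_gripper", "payload": {
  "deltas": [
    [0,0,0.02,0,0,0],
    [0,0,0.02,0,0,0],
    [0,0,0.02,0,0,0],
    [0,0,0,0,0,0],
    [0,0,0,0,0,0]
  ]
}}

```text
time: 8.95
tool_pos: [0.5041, -0.0132, 0.0656]
tcp_rot: [[-0.997, 0.081, -0.0], [0.081, 0.997, 0.0], [0.0, 0.0, -1.0]]
ft_force: [-0.3, -0.8, -1.0]
gripper_width: 0.0181
gripper_force: 30.0
```

To row units: 0.0006 m is 0.012.

Emit:
{"api": "shift_gripper", "payload": {
  "deltas": [
    [0,0,0.012,0,0,0],
    [0,0,0.012,0,0,0],
    [0,0,0,0,0,0],
    [0,0,0,0,0,0]
  ]
}}

```text
time: 9.35
tool_pos: [0.5041, -0.0131, 0.0645]
tcp_rot: [[-0.997, 0.081, -0.0], [0.081, 0.997, 0.0], [0.0, 0.0, -1.0]]
ft_force: [-0.0, 0.4, -1.4]
gripper_width: 0.0177
gripper_force: 30.0
```

Emit:
{"api": "shift_gripper", "payload": {
  "deltas": [
    [0,0,0.01,0,0,0],
    [0,0,0,0,0,0],
    [0,0,0,0,0,0]
  ]
}}

```text
time: 9.65
tool_pos: [0.5041, -0.0132, 0.064]
tcp_rot: [[-0.997, 0.081, 0.0], [0.081, 0.997, 0.0], [-0.0, 0.0, -1.0]]
ft_force: [1.0, 0.2, -2.3]
gripper_width: 0.0179
gripper_force: 30.0
```

To row units: 0.0004 m is 0.008.

Emit:
{"api": "shift_gripper", "payload": {
  "deltas": [
    [0,0,0.008,0,0,0],
    [0,0,0,0,0,0],
    [0,0,0,0,0,0]
  ]
}}

```text
time: 9.95
tool_pos: [0.5041, -0.0132, 0.0636]
tcp_rot: [[-0.997, 0.081, 0.0], [0.081, 0.997, 0.0], [-0.0, 0.0, -1.0]]
ft_force: [-0.2, -0.0, -1.2]
gripper_width: 0.0174
gripper_force: 30.0
```

Emit:
{"api": "shift_gripper", "payload": {
  "deltas": [
    [0,0,0.006,0,0,0],
    [0,0,0,0,0,0],
    [0,0,0,0,0,0]
  ]
}}

```text
time: 10.25
tool_pos: [0.5042, -0.0132, 0.0635]
tcp_rot: [[-0.997, 0.081, 0.0], [0.081, 0.997, 0.0], [-0.0, 0.0, -1.0]]
ft_force: [-0.7, 0.3, 4.0]
gripper_width: 0.0177
gripper_force: 30.0
```

Contact at about 5 N. Sliding toward the suspected hole.

To row units: -0.0015 m is -0.03.

Emit:
{"api": "shift_gripper", "payload": {
  "deltas": [
    [0,-0.03,0,0,0,0],
    [0,-0.03,0,0,0,0],
    [0,-0.03,0,0,0,0],
    [0,-0.03,0,0,0,0],
    [0,0,0,0,0,0]
  ]
}}

```text
time: 10.75
tool_pos: [0.5035, -0.0202, 0.0631]
tcp_rot: [[-0.997, 0.082, -0.0], [0.082, 0.997, -0.001], [0.0, -0.001, -1.0]]
ft_force: [0.8, -0.3, -1.1]
gripper_width: 0.0178
gripper_force: 30.0
```

Emit:
{"api": "shift_gripper", "payload": {
  "deltas": [
    [0,-0.02,0,0,0,0],
    [0,-0.02,0,0,0,0],
    [0,0,0,0,0,0],
    [0,0,0,0,0,0]
  ]
}}

```text
time: 11.15
tool_pos: [0.5032, -0.0215, 0.0631]
tcp_rot: [[-0.997, 0.081, -0.001], [0.081, 0.997, -0.0], [0.001, -0.0, -1.0]]
ft_force: [-0.3, -0.1, -0.3]
gripper_width: 0.0178
gripper_force: 30.0
```

Emit:
{"api": "shift_gripper", "payload": {
  "deltas": [
    [0,-0.02,0,0,0,0],
    [0,-0.02,0,0,0,0],
    [0,0,0,0,0,0],
    [0,0,0,0,0,0]
  ]
}}

```text
time: 11.55
tool_pos: [0.5033, -0.0232, 0.0633]
tcp_rot: [[-0.997, 0.081, 0.0], [0.081, 0.997, 0.0], [-0.0, 0.0, -1.0]]
ft_force: [-0.2, 0.3, -1.1]
gripper_width: 0.0178
gripper_force: 30.0
```

The bar's support has gone, as it should over the hole. Centring the last 1.6 mm, then lowering gently.

To row units: -0.0016 m is -0.032, 0.0005 m is 0.01.

Emit:
{"api": "shift_gripper", "payload": {
  "deltas": [
    [0,-0.032,0,0,0,0],
    [0,0,0.01,0,0,0],
    [0,0,0.01,0,0,0],
    [0,0,0,0,0,0],
    [0,0,0,0,0,0]
  ]
}}

```text
time: 12.05
tool_pos: [0.5032, -0.0247, 0.0623]
tcp_rot: [[-0.997, 0.081, -0.0], [0.081, 0.997, 0.0], [0.0, 0.0, -1.0]]
ft_force: [1.0, 0.7, -1.7]
gripper_width: 0.0175
gripper_force: 30.0
```

Emit:
{"api": "shift_gripper", "payload": {
  "deltas": [
    [0,0,0.01,0,0,0],
    [0,0,0.01,0,0,0],
    [0,0,0,0,0,0],
    [0,0,0,0,0,0]
  ]
}}

```text
time: 12.45
tool_pos: [0.5031, -0.0247, 0.0613]
tcp_rot: [[-0.997, 0.081, -0.0], [0.081, 0.997, 0.0], [0.0, 0.0, -1.0]]
ft_force: [-0.3, 0.5, -1.0]
gripper_width: 0.0178
gripper_force: 30.0
```

It's in the hole. Home should be at TCP z ≈ 0.0457, so I lower in small steps and watch the force.

To row units: 0.001 m is 0.02.

Emit:
{"api": "shift_gripper", "payload": {
  "deltas": [
    [0,0,0.02,0,0,0],
    [0,0,0.02,0,0,0],
    [0,0,0.02,0,0,0],
    [0,0,0,0,0,0],
    [0,0,0,0,0,0]
  ]
}}

```text
time: 12.95
tool_pos: [0.5032, -0.0247, 0.0583]
tcp_rot: [[-0.997, 0.081, -0.0], [0.081, 0.997, 0.0], [0.0, 0.0, -1.0]]
ft_force: [-0.2, 0.1, -1.5]
gripper_width: 0.0179
gripper_force: 30.0
```

Emit:
{"api": "shift_gripper", "payload": {
  "deltas": [
    [0,0,0.02,0,0,0],
    [0,0,0.02,0,0,0],
    [0,0,0,0,0,0],
    [0,0,0,0,0,0]
  ]
}}

```text
time: 13.35
tool_pos: [0.5031, -0.0247, 0.0562]
tcp_rot: [[-0.997, 0.081, -0.0], [0.081, 0.997, 0.0], [0.0, 0.0, -1.0]]
ft_force: [1.1, 0.1, -0.9]
gripper_width: 0.0177
gripper_force: 30.0
```

Past the cone (7 mm deep), with no side force.

To row units: 0.001 m is 0.02.

Emit:
{"api": "shift_gripper", "payload": {
  "deltas": [
    [0,0,0.02,0,0,0],
    [0,0,0.02,0,0,0],
    [0,0,0.02,0,0,0],
    [0,0,0.02,0,0,0],
    [0,0,0,0,0,0],
    [0,0,0,0,0,0]
  ]
}}

```text
time: 13.95
tool_pos: [0.5031, -0.0248, 0.0523]
tcp_rot: [[-0.997, 0.081, -0.0], [0.081, 0.997, 0.0], [0.0, 0.0, -1.0]]
ft_force: [0.2, -0.2, -1.0]
gripper_width: 0.0176
gripper_force: 30.0
```

Emit:
{"api": "shift_gripper", "payload": {
  "deltas": [
    [0,0,0.02,0,0,0],
    [0,0,0.02,0,0,0],
    [0,0,0.02,0,0,0],
    [0,0,0.02,0,0,0],
    [0,0,0,0,0,0],
    [0,0,0,0,0,0]
  ]
}}

```text
time: 14.55
tool_pos: [0.5032, -0.0247, 0.0483]
tcp_rot: [[-0.997, 0.081, -0.0], [0.081, 0.997, 0.0], [0.0, 0.0, -1.0]]
ft_force: [0.3, 0.2, -1.1]
gripper_width: 0.0175
gripper_force: 30.0
```

Emit:
{"api": "shift_gripper", "payload": {
  "deltas": [
    [0,0,0.02,0,0,0],
    [0,0,0.014,0,0,0],
    [0,0,0,0,0,0],
    [0,0,0,0,0,0]
  ]
}}

```text
time: 14.95
tool_pos: [0.5032, -0.0248, 0.0466]
tcp_rot: [[-0.997, 0.081, -0.0], [0.081, 0.997, 0.0], [0.0, 0.0, -1.0]]
ft_force: [0.1, -0.2, -1.9]
gripper_width: 0.018
gripper_force: 30.0
```

To row units: 0.0005 m is 0.01.

Emit:
{"api": "shift_gripper", "payload": {
  "deltas": [
    [0,0,0.01,0,0,0],
    [0,0,0,0,0,0],
    [0,0,0,0,0,0]
  ]
}}

```text
time: 15.25
tool_pos: [0.5032, -0.0247, 0.0461]
tcp_rot: [[-0.997, 0.081, -0.0], [0.081, 0.997, 0.0], [0.0, 0.0, -1.0]]
ft_force: [0.8, 0.0, -1.9]
gripper_width: 0.0174
gripper_force: 30.0
```

Emit:
{"api": "shift_gripper", "payload": {
  "deltas": [
    [0,0,0.008,0,0,0],
    [0,0,0,0,0,0],
    [0,0,0,0,0,0]
  ]
}}

```text
time: 15.55
tool_pos: [0.5032, -0.0247, 0.0457]
tcp_rot: [[-0.997, 0.081, 0.0], [0.081, 0.997, 0.0], [-0.0, 0.0, -1.0]]
ft_force: [0.9, 0.5, -1.3]
gripper_width: 0.018
gripper_force: 30.0
```

Emit:
{"api": "shift_gripper", "payload": {
  "deltas": [
    [0,0,0.006,0,0,0],
    [0,0,0,0,0,0],
    [0,0,0,0,0,0]
  ]
}}

```text
time: 15.85
tool_pos: [0.5032, -0.0247, 0.0456]
tcp_rot: [[-0.997, 0.081, 0.0], [0.081, 0.997, 0.0], [-0.0, 0.0, -1.0]]
ft_force: [-0.6, 1.0, 4.1]
gripper_width: 0.0178
gripper_force: 30.0
```

The collar has seated at about 5 N and the expected height. I release, retreat straight up and check.

Emit:
{"api": "shift_gripper", "payload": {
  "deltas": [
    [0,0,0,0,0,0],
    [0,0,0,0,0,0],
    [0,0,0,0,0,0],
    [0,0,0,0,0,0],
    [0,0,0,0,0,0],
    [0,0,0,0,0,0]
  ],
  "finger_gap": 0.06
}}

```text
time: 16.45
tool_pos: [0.5032, -0.0247, 0.0454]
tcp_rot: [[-0.997, 0.081, -0.0], [0.081, 0.997, 0.0], [0.0, 0.0, -1.0]]
ft_force: [0.7, -0.4, -0.2]
gripper_width: 0.0597
gripper_force: 0.0
```

Emit:
{"api": "shift_gripper", "payload": {
  "deltas": [
    [0,0,-0.1,0,0,0],
    [0,0,-0.3,0,0,0],
    [0,0,-0.6,0,0,0],
    [0,0,-0.6,0,0,0],
    [0,0,-0.6,0,0,0],
    [0,0,-0.4,0,0,0],
    [0,0,0,0,0,0],
    [0,0,0,0,0,0]
  ]
}}

```text
time: 17.25
tool_pos: [0.503, -0.0249, 0.1756]
tcp_rot: [[-0.997, 0.081, 0.001], [0.081, 0.997, -0.0], [-0.001, -0.0, -1.0]]
ft_force: [1.3, -0.9, 0.2]
gripper_width: 0.0603
gripper_force: 0.0
```

Emit:
{"api": "shift_gripper", "payload": {
  "deltas": [
    [0,0,0,0,0,0],
    [0,0,0,0,0,0],
    [0,0,0,0,0,0],
    [0,0,0,0,0,0]
  ]
}}

```text
time: 17.65
tool_pos: [0.5029, -0.0247, 0.1748]
tcp_rot: [[-0.997, 0.08, -0.001], [0.08, 0.997, 0.0], [0.001, -0.0, -1.0]]
ft_force: [-0.8, 0.3, 0.3]
gripper_width: 0.0601
gripper_force: 0.0
```

```bash
python3 - <<'E'
from h import *
from station import ctrl, camrig, order, status
s=status.observe();c=camrig.capture('wrist');c['s']=s;t=camrig.capture('scene')
cv2.imwrite('pics/w5.png',np.hstack([cv2.resize(c['pixels'][80:320,150:370],None,fx=1.7,fy=1.7),cv2.resize(t['pixels'][130:250,130:270],(408,408))])[:,:,::-1])
print(s['tool_pos'],s['ft_force'])
# expected pixel of the grip top centre if seated upright
a=proj(c,[[.5032,-.0247,.08],[.5032,-.0247,.034]],wT(c));print(a,(a-[150,80])*1.7)
E
```

```text
[ 0.50285    -0.02467816  0.17483894] [-0.82523633  0.30756495  0.32820157]
[[258.34114819 193.03796689]
 [258.16046832 177.58188778]] [[184.17995192 192.16454371]
 [183.87279614 165.88920923]]
```

View pics/w5.png

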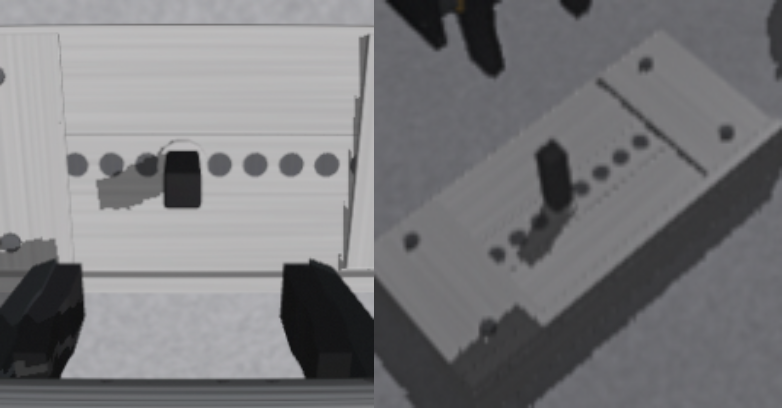

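The pin stands upright in the row with its grip at (183,180), matching the projected seated pose, and the collar is flat on the bar. The gripper is clear.

```bash
python3 -c "
from station import ctrl, camrig, order, status
print(order.job_done())"
```

```text
the job is handed in; nothing more can be done
None
```

The stop pin is seated upright in the bar's open hole with its collar on the bar; contact read about 5 N at each check, the gripper is clear, and the job was handed in at about 18 s (no verdict was returned).

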